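# Turn the trolley wheel on the run-out stand until its valve is at the top

### The arm

A 6-joint arm with a two-finger parallel gripper is mounted at the origin on the work surface. World frame = base frame: x ahead of the robot, y to its left, z up, the work surface at z = 0. Lengths are in m, angles in rad, forces in N, time in s.
With the tool pointing down it reaches from about 0.4 to 0.925 m from the base axis. Payload 3.4 kg.
Tool frame: the origin (TCP) lies midway between the tips of the shut fingers; the grasp point (between the pads) lies 19 mm behind it; z points along the fingers, y is the line along which they close (so a half turn about z gives the same grasp; the last joint's range is limited). The gripper opens to 85 mm and grips with 20 to 120 N. Pads are 22 mm wide; open, the fingers measure 114 mm over their backs; the gripper's body (76 mm by 85 mm) begins 54 mm behind the grasp point. The pads swing forward as they close: fully open they stand 13 mm farther back than shut.
Start: joints at [1.177, 0.307, 1.506, -0, 1.328, -0.073], TCP at [0.181, 0.546, 0.231] pointing down, gripper open.
Joint ranges: [-3.12, 3.12], [-1.05, 2.28], [0.14, 2.33], [-1.42, 4.57], [0.1, 2.73], [-2.68, 2.68]. Speed limits (rad/s): [2.57, 2.57, 3.14, 3.14, 3.14, 3.14].

### API

Orientations are given as a unit quaternion [w, x, y, z].
In Python, from plant import env gives the robot as it stands.
- The arm moves only by the tool servo_tool, never from a script. Its argument "commands" is text: rows parted by semicolons, each of 7 numbers parted by spaces: the turn, a rotation vector about the tool's x, y, z in units of 6 degrees (1.0 is 6 degrees), then the shift along the tool's x, y, z in units of 40 mm (1.0 is 40 mm), then the gripper command: -1 is fully open, 1 is shut, values between are in proportion. A call has 1 to 10 rows; each row is the pose to reach, as a shift and turn from the pose commanded when the call began, along the tool's axes at that moment; what a row does not reach only later rows make up. A row lasts 1/12 s, in which the tool goes at most 41.7 mm and 7.16 degrees, less where a joint would pass 70% of its speed; a pose out of reach is approached as far as the arm can. A call with a gripper value outside its range is refused whole. The fingers move at their own pace and stop on an object; the grip force is fixed at half the most. Time passes only in rows, so rows that repeat a pose let the fingers close. It gives the time, the measured TCP pose, the force and the opening at its end, in the units of the state.
- env.get_obs(): the state, without advancing time (a new reading comes with each control period).
- env.get_image(name): name is "scene" or "top" or "wrist"; returns the picture (384x512x3 uint8, red, green, blue); there is no depth.
- env.calibration(name): a dict with "fovy" (degrees; the focal length in pixels is half the picture's height over the tangent of half this angle, whatever the lens; pixels are square), "cx", "cy" (the principal point, pixels), "extrinsics" (4x4, takes a point from camera to world coordinates). Camera axes: x right, y down, z forward; pixel columns grow to the right and rows downward; lengths in m; the calibration is good to about 2 mm. A picture is of the moment at which its call begins: read the wrist's pose just before it. calibration takes no time and is no camera call; for the wrist camera it gives the pose at the moment of the call.
- env.sign_off(): hands the job in, once; it reports no verdict.
The state is a dict: "time": time; "joints": joint angles; "joint_vel": joint speeds; "joint_torque": joint torques, N m; "tool_pos": TCP position; "tcp_rot": TCP orientation; "ft_force": force on the tool from outside, world axes, zero at the start; "ft_torque": the same for the moment, N m; "opening": finger opening in m.
Only numpy, scipy, OpenCV 4.12 (cv2) and the standard library are available. Lean on these libraries where they do the work, as an engineer would, in place of code of your own. Each camera call takes 0.05 s, during which the arm holds its last target. There are 200 camera calls.

### The job

The trolley wheel on the run-out stand must start its check with the valve at twelve o'clock: with the fingertips, push it round by its spokes, going from spoke to spoke as needed, until the valve stem is at the very top of the wheel, straight above the axle, and leave it resting there. Push only on the spokes: keep off the tyre and the valve stem, do not lift, tip or shift the stand, and leave everything else on the plate where it is.

Things in the scene. Friction and masses are not known exactly. Their poses are not given: they have to be found in the camera images.
- stand: Painted run-out stand, about 6 kg, loose on the plate; base 220 x 170 x 20 mm. Origin: underside, below the hub (base spans x -125 to +95, y +-85 mm); z up. The wheel's axle points to the stand's +x (about away from the robot) and 40 degrees above level, so the wheel leans back to the robot, 40 degrees from upright. The arm carrying it is behind it; its face is free.
- hub (a point): Point on the axle in the spokes' middle plane, about 154 mm above the plate; axes as the stand's. Aluminium hub 46 mm across, its front 11 mm further out along the axle than this point, with a nut on it 20 mm across, 6 mm high. Aluminium rim: inner face at radius 85 mm, 26 mm wide along the axle, its middle 7 mm behind the spokes' middle plane.
- spoke (a point): Middle of one of the five alike straight spokes, 55 mm from hub; turns with the wheel; this spoke is 36 degrees counter-clockwise of the valve stem (facing the wheel's face). Spokes are 72 degrees apart, the next on the other side of the stem at 36 degrees; 14 mm wide, 10 mm thick along the axle, from hub to rim. Between them the wheel is open right through.
- stem (a point): Middle of the valve stem: a brass stem with a bright metal cap on a black rubber foot, 10 to 12 mm thick and about 31 mm long, that sticks inward from the rim towards the hub (radius 54 to 85 mm), midway between two spokes, in the spokes' plane. This point turns with the wheel, 70 mm from hub.
- top_place (a point): Fixed on the stand: where stem must come, the highest place on its circle, 70 mm from hub, straight up the leaning wheel (stand axes: x -45 mm, z +54 mm from hub).
- wheel (a joint): Turn of the wheel in rad: 0 (and every 2 pi) with the valve stem at the very top; grows counter-clockwise for someone facing the wheel's face (from the top towards the stand's -y). Turns either way without end. Its seals drag with about 0.22 N m: about 4 N on a spoke 55 mm from the axle turns it, and it stays where it is left.
- tyre: Black tyre, turning with the wheel: 250 mm across, round section 34 mm thick, inner edge at radius 91 mm, its front 17 mm in front of the rim's middle plane (10 mm in front of the spokes' middle plane). To be left untouched. Origin on the axle.
- valve: The valve stem as a body, turning with the wheel (see stem). Not to be pushed. Origin on the axle.
- case: Bystander: orange plastic gauge case 75 x 200 x 28 mm; loose. Origin: centre of its underside.
- bush: Bystander: copper flanged bush, 48 mm across, 55 mm high; loose. Origin: centre of its underside.
- hexkey: Bystander: bent hex key lying flat, about 160 mm long; loose. Origin on its underside, along its shaft.
- driver: Bystander: screwdriver lying flat, about 200 mm long; loose. Origin on its underside, along its shaft.
- parallel: Bystander: steel parallel bar 22 x 130 x 35 mm; loose. Origin: centre of its underside.
- plug: Bystander: upright steel plug gauge, 24 mm across, 60 mm high; loose. Origin: centre of its underside.
- oil: Bystander: small white bottle with a black cap, 48 mm across, 110 mm high; loose. Origin: centre of its underside.

How it is judged:
At the end, for the whole second after the job is handed in: The valve stem is within 8.6 mm (about 7 degrees) of the highest place on its circle, the wheel is at rest, and the stand is upright and within 25 mm of where it stood (distance between stem and top_place below 0.0086 m and velocity of joint wheel between -0.05 and 0.05 rad/s and angle between stand's own z axis and vertical below 0.05 rad and distance of stand from where it was at the start of the episode below 0.025 m); the robot touches nothing.
It fails at once if the fingers or arm press the tyre with more than 2 N (contact force between any of the fingers, the arm and tyre above 2 N).
It fails at once if the fingers or arm press the valve stem with more than 2 N (contact force between any of the fingers, the arm and valve above 2 N).
It fails at once if the stand is shifted more than 25 mm, lifted 8 mm or tipped (distance of stand from where it was at the start of the episode above 0.025 m or height (world z) of stand above 0.008 m or angle between stand's own z axis and vertical above 0.12 rad).
It fails at once if a bystander is moved more than 25 mm or lifted (distance of any of case, bush, hexkey, driver, parallel, plug, oil from where it was at the start of the episode above 0.025 m).
It also fails if it takes over 58 s, if anything falls off the work surface, if the arm or the gripper's body presses on something with over 40 N, if the wrist force passes 120 N, or if a joint passes its speed limit or range.

## Working session

There is one attempt and no reset: what is moved stays moved. The work goes in short steps, Python scripts to look and compute and a tool call to move; the robot and the scene stay as the last step left them, time stands still between calls to the robot, and variables do not carry over. Pictures are saved under pics/ and viewed, on a budget of 10 in all, crops included, one or two more only if the job needs it, and the job is handed in when it is done.

Besides the shell and the picture viewer there is one more tool, called after "Call:" as a command line: name --argument value ..., lists and objects as JSON in quotes. servo_tool: Moves the arm, as the interface text tells. Its arguments: {"type":"object","properties":{"commands":{"type":"string"}},"required":["commands"]}

```bash
mkdir -p pics; ls; python3 - <<'E'
from plant import env
import cv2,numpy as np
a=env.get_image("scene");b=env.get_image("top")
cv2.imwrite("pics/scene0.png",a[:,:,::-1]);cv2.imwrite("pics/top0.png",b[:,:,::-1])
for n in("scene","top","wrist"):
    c=env.calibration(n);print(n,c["fovy"],c["cx"],c["cy"]);print(np.round(c["extrinsics"],4).tolist())
o=env.get_obs();print(o["time"],o["tool_pos"],o["tcp_rot"],o["ft_force"])
E
```

```text
pics
scene 44.22158435856448 258.6327867723635 192.71632398464874
[[0.6943, 0.5271, -0.49, 1.2614], [0.7197, -0.5027, 0.4789, -0.6341], [0.0062, -0.6851, -0.7284, 1.1246], [0.0, 0.0, 0.0, 1.0]]
top 43.60678236994988 250.8927007636881 185.9830138730141
[[-0.0015, -0.9868, 0.1622, 0.285], [-1.0, 0.0027, 0.0072, 0.0228], [-0.0075, -0.1621, -0.9867, 1.9437], [0.0, 0.0, 0.0, 1.0]]
wrist 67.70646225375754 258.9206213069077 190.23264999055596
[[0.3157, 0.9102, 0.2682, 0.1133], [0.9489, -0.3021, -0.0918, 0.567], [-0.0025, 0.2835, -0.959, 0.3728], [0.0, 0.0, 0.0, 1.0]]
0.1 [0.18051724 0.54527228 0.23047972] [-2.33371000e-04  1.59212835e-01  9.87243846e-01 -8.98585984e-04] [ 0.83558772 -0.30541458 -0.0028591 ]
```

View pics/scene0.png

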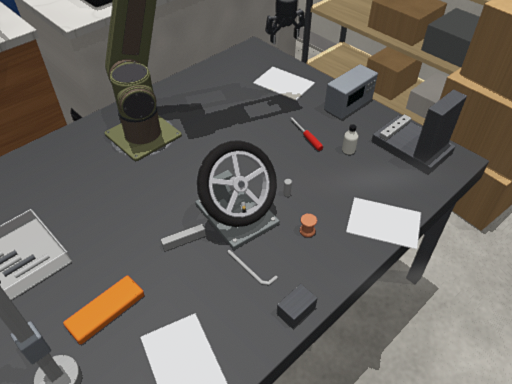

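View pics/top0.png

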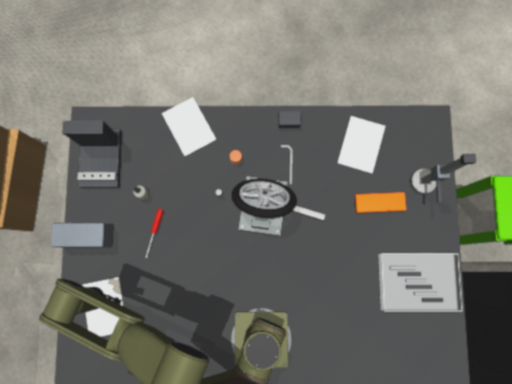

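The scene view shows the wheel's face, with the hub near (240,184) and the stem low at about (243,207). In the top view the wheel is at about (264,197), with the base below it. I'll zoom in on both in one picture.

```bash
python3 - <<'E'
import cv2,numpy as np
a=cv2.imread("pics/scene0.png")[135:245,185:285];b=cv2.imread("pics/top0.png")[165:245,215:335]
A=cv2.resize(a,(400,440),interpolation=cv2.INTER_CUBIC);B=cv2.resize(b,(400,267),interpolation=cv2.INTER_CUBIC)
c=np.zeros((440,800,3),np.uint8);c[:,:400]=A;c[:267,400:]=B;cv2.imwrite("pics/z0.png",c)
E
```

```text
(no output)
```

View pics/z0.png

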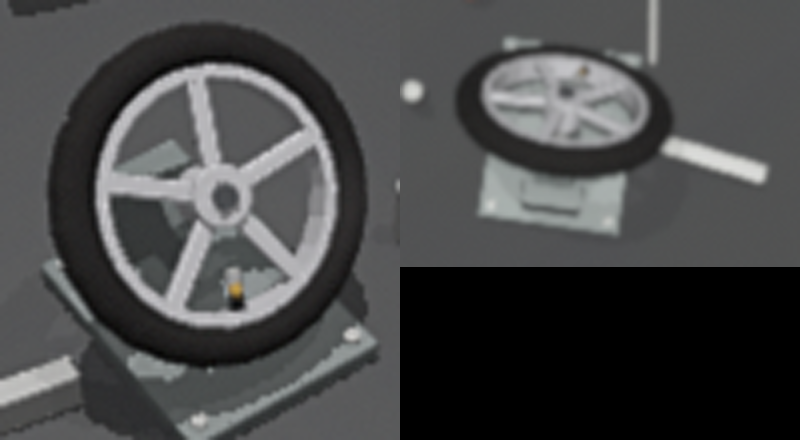

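The nut is at about (241,184.5) in the scene view and (265.4,192.6) in the top view. The stem points down in the scene view, with its middle at about (243.6,206.8). The near base edge in the top view runs from (239,229) to (280.4,235).

```bash
cat > h.py <<'E'
from plant import env
import numpy as np
from scipy.spatial.transform import Rotation as R
CAL={}
def ray(n,u,v,c=None):
    c=c or env.calibration(n);E=np.array(c["extrinsics"]);f=192/np.tan(np.radians(c["fovy"]/2))
    d=E[:3,:3]@np.array([(u-c["cx"])/f,(v-c["cy"])/f,1]);return E[:3,3],d/np.linalg.norm(d)
def onplane(n,u,v,p,nrm,c=None):
    o,d=ray(n,u,v,c);return o+d*((np.asarray(p)-o)@nrm)/(d@nrm)
def tri(r1,r2):
    (o1,d1),(o2,d2)=r1,r2
    s=np.linalg.lstsq(np.c_[d1,-d2],o2-o1,rcond=None)[0]
    a,b=o1+s[0]*d1,o2+s[1]*d2;return (a+b)/2,np.linalg.norm(a-b)
def proj(n,p,c=None):
    c=c or env.calibration(n);E=np.array(c["extrinsics"]);f=192/np.tan(np.radians(c["fovy"]/2))
    q=E[:3,:3].T@(np.asarray(p)-E[:3,3]);return np.array([c["cx"]+f*q[0]/q[2],c["cy"]+f*q[1]/q[2]])
def frame(yaw):
    # wheel frame: n = axle (outward), up = towards top place, left = stand -y?
    c,s=np.cos(yaw),np.sin(yaw);X=np.array([c,s,0]);Y=np.array([-s,c,0]);Z=np.array([0,0,1.])
    e=np.radians(40);n=np.cos(e)*X+np.sin(e)*Z;up=-np.sin(e)*X+np.cos(e)*Z
    return n,up,-Y   # angle th: up*cos+(-Y)*sin
E
python3 - <<'E'
from h import *
Z=np.array([0,0,1.])
nut,g=tri(ray("scene",241,184.5),ray("top",265.4,192.6));print("nut",nut,"gap",g)
k=lambda n,u,v:onplane(n,u,v,[0,0,.02],Z)
t=[k("top",239,228.9),k("top",280.4,234.9)]
s=[k("scene",279.5,221.2),k("scene",232.5,245),k("scene",195.5,201.2)]
print("top near edge",t,"len",np.linalg.norm(t[0]-t[1]));print("scene corners",s,[np.linalg.norm(s[i]-s[i+1]) for i in(0,1)])
d=t[0]-t[1];y1=np.arctan2(-d[0],d[1]);d=s[0]-s[1];y2=np.arctan2(-d[0],d[1]);d=s[1]-s[2];y3=np.arctan2(d[1],d[0])
print("yaws deg",np.degrees([y1,y2,y3]))
for yaw in (y1,y2,y3):
    n,up,l=frame(yaw);hub=nut-n*.017
    m=onplane("scene",243.6,206.8,hub,n)-hub
    print(hub,"stem r",np.linalg.norm(m),"th",np.degrees(np.arctan2(m@l,m@up)))
    for u,v in((234.5,161),(255,173.5),(215,181.5),(231.5,204),(256.5,203)):
        m=onplane("scene",u,v,hub,n)-hub;print(round(np.linalg.norm(m),3),round(np.degrees(np.arctan2(m@l,m@up)),1),end=" | ")
    print()
E
```

```text
nut [ 0.55415692 -0.01664433  0.1610352 ] gap 0.005078230654783156
top near edge [array([0.42709709, 0.08467195, 0.02      ]), array([ 0.40283485, -0.08074283,  0.02      ])] len 0.16718464774695097
scene corners [array([0.64763856, 0.05565014, 0.02      ]), array([ 0.61607495, -0.10748501,  0.02      ]), array([ 0.40747018, -0.07726242,  0.02      ])] [np.float64(0.16616057993946207), np.float64(0.21078271832362394)]
yaws deg [ -8.34436719 -10.9503591   -8.24363491]
[ 0.54127203 -0.01475444  0.15010781] stem r 0.06692642984837485 th 171.84874613330993
0.068 -16.2 | 0.064 -84.1 | 0.07 58.4 | 0.059 136.3 | 0.081 -156.2 | 
[ 0.54137128 -0.01417055  0.15010781] stem r 0.06705860733251659 th 173.12931132678284
0.068 -13.8 | 0.063 -81.9 | 0.07 60.2 | 0.059 138.1 | 0.08 -155.1 | 
[ 0.54126873 -0.01477709  0.15010781] stem r 0.06692086759913758 th 171.79865259862544
0.068 -16.3 | 0.065 -84.2 | 0.07 58.3 | 0.059 136.2 | 0.081 -156.2 |
```

```bash
cat >> h.py <<'E'
YAW=np.radians(-8.8);n,up,l=frame(YAW);HUB=np.array([.5405,-.0152,.154])
RT=np.c_[-l,-up,-n]
def pt(phi,rho,depth):  # depth>0 behind the spokes' middle plane
    a=np.radians(phi);return HUB+rho*(up*np.cos(a)+l*np.sin(a))-n*depth
def go(p,Rm,grip=1):
    o=env.get_obs();q=o["tcp_rot"];R0=R.from_quat([q[1],q[2],q[3],q[0]])
    rv=np.degrees((R0.inv()*R.from_matrix(Rm)).as_rotvec())/6;s=R0.inv().apply(np.asarray(p)-o["tool_pos"])/.04
    print("t",o["time"],"pos",np.round(o["tool_pos"],4),"F",np.round(o["ft_force"],1),"open",round(float(o["opening"]),4))
    print("row",np.round(rv,2),np.round(s,2),grip)
E
python3 - <<'E'
from h import *
Rd=np.c_[-l,np.cross([0,0,-1],-l),[0,0,-1]]
go([.5,.25,.5],Rd); print(pt(97,58,0), n,up,l)
E
```

```text
t 0.1 pos [0.1805 0.5453 0.2305] F [ 0.8 -0.3 -0. ] open 0.0856
row [-2.000e-02  1.000e-02  1.341e+01] [-9.9  -4.51 -6.73] 1
[ -3.77652943 -57.6003023   -5.26072533] [ 0.75702686 -0.11719395  0.64278761] [-0.63522096  0.0983374   0.76604444] [-0.15298584 -0.98822838 -0.        ]
```

Call:
servo_tool --commands "0 0 1 0 0 -1 1;0 0 2 0 0 -2 1;0 0 3.2 0 0 -3 1;0 0 4.4 -0.8 -0.4 -3.5 1;0 0 5.5 -1.6 -0.8 -4 1;0 0 6.7 -2.4 -1.2 -4.5 1;0 0 7.8 -3.2 -1.5 -5 1;0 0 9 -4 -1.9 -5.5 1;0 0 10.1 -4.8 -2.3 -6 1;0 0 11.2 -5.6 -2.6 -6.5 1"

```text
time: 0.93
tool_pos: [0.3611, 0.3747, 0.4922]
tcp_rot: [0.0, 0.681, 0.732, -0.0]
ft_force: [0.6, 0.9, 0.4]
opening: -0.0
```

```bash
python3 - <<'E'
from h import *
go(pt(97,.058,-.2),RT); go(pt(0,0,-.2),RT)
E
```

```text
t 0.9333 pos [0.3611 0.3747 0.4922] F [0.6 0.9 0.4] open -0.0
row [8.29 0.95 2.02] [-12.33   7.29   5.38] 1
t 0.9333 pos [0.3611 0.3747 0.4922] F [0.6 0.9 0.4] open -0.0
row [8.29 0.95 2.02] [-10.9    7.5    5.24] 1
```

Call:
servo_tool --commands "0.5 0.1 0.1 -0.7 0.6 0 1;1 0.1 0.2 -1.4 1.2 0 1;1.5 0.2 0.4 -2.1 1.8 0 1;2 0.2 0.5 -2.8 2.4 0.1 1;2.6 0.3 0.6 -3.5 3 0.2 1;3.1 0.4 0.8 -4.2 3.6 0.3 1;3.6 0.4 0.9 -4.9 4.2 0.4 1;4.1 0.5 1 -5.6 4.8 0.5 1;4.6 0.5 1.1 -6.3 5.4 0.6 1;5.2 0.6 1.3 -7 6 0.7 1"

```text
time: 1.77
tool_pos: [0.6225, 0.115, 0.4634]
tcp_rot: [-0.206, 0.701, 0.659, -0.177]
ft_force: [1.4, 1.3, 1.2]
opening: -0.0002
```

```bash
python3 - <<'E'
from h import *
go(pt(0,0,-.2),RT);print(env.get_obs()["joints"])
E
```

```text
t 1.7667 pos [0.6225 0.115  0.4634] F [1.4 1.3 1.2] open -0.0002
row [3.08 0.36 0.77] [-3.82  4.01  2.74] 1
[0.06372553 0.65906878 0.47658827 0.15834365 2.54329196 0.23184676]
```

Call:
servo_tool --commands "0.2 0 0.1 -0.5 0.5 0.3 1;0.4 0 0.2 -1 1 0.6 1;0.8 0.1 0.3 -1.5 1.5 0.9 1;1.2 0.1 0.4 -2 2 1.2 1;1.6 0.2 0.5 -2.5 2.5 1.5 1;2 0.2 0.6 -3 3 1.8 1;2.4 0.3 0.7 -3.5 3.5 2.1 1;2.8 0.3 0.8 -3.8 4 2.4 1;3.1 0.4 0.8 -3.8 4 2.7 1;3.1 0.4 0.8 -3.8 4 2.7 1"

```text
time: 2.6
tool_pos: [0.6919, -0.0384, 0.2758]
tcp_rot: [-0.327, 0.688, 0.585, -0.278]
ft_force: [-0.5, 0.3, -1.0]
opening: -0.0001
```

```bash
python3 - <<'E'
from h import *
import cv2
go(pt(97,.058,-.06),RT);print(env.get_obs()["joints"])
c=env.calibration("wrist");a=env.get_image("wrist");cv2.imwrite("pics/w1.png",a[:,:,::-1])
import pickle;pickle.dump(c,open("w1.pkl","wb"))
print(proj("wrist",HUB+n*.017,c))
E
```

```text
t 2.6 pos [ 0.6919 -0.0384  0.2758] F [-0.5  0.3 -1. ] open -0.0001
row [-0.13 -0.06 -0.05] [-1.47  0.1   3.38] 1
[-0.12963343  1.01322078  0.35660882  0.05315489  2.65755454  0.06694257]
[255.7005004  171.54802196]
```

View pics/w1.png

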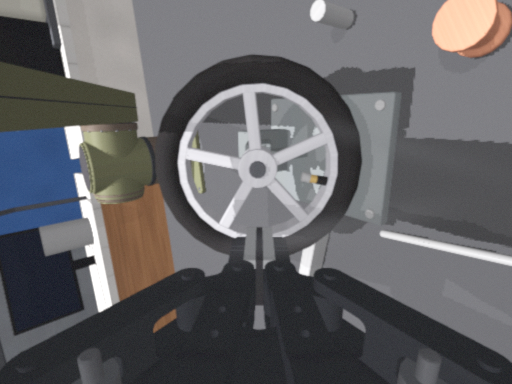

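The wrist view shows the whole face: the nut at (258,169), the stem's middle at about (315,179.5), and the spokes pointing to (250,100), (325,146), (195,154), (228,222) and (300,215).

```bash
python3 - <<'E'
from h import *
import pickle;c=pickle.load(open("w1.pkl","rb"))
o=onplane("wrist",258,169,HUB+.017*n,n,c)-HUB-.017*n
print("hub shift up,l mm",o@up*1e3,o@l*1e3, o*1e3)
h=HUB+o
for u,v in((315,179.5),(250,102),(323,147),(196,155),(229,220),(299,213)):
    m=onplane("wrist",u,v,h,n,c)-h;print(round(np.linalg.norm(m),3),round(np.degrees(np.arctan2(m@l,m@up)),1))
E
```

```text
hub shift up,l mm -2.6666029792604093 -2.9768507125897807 [ 2.1492981   2.67958156 -2.04273639]
0.071 166.3
0.074 -83.2
0.08 -163.5
0.076 -10.5
0.079 61.5
0.079 130.2
```

```bash
sed -i 's/HUB=np.array.*/HUB=np.array([.5418,-.0135,.153])/' h.py; python3 - <<'E'
from h import *
go(pt(95,.058,-.06),RT);go(pt(95,.058,.012),RT)
E
```

```text
t 2.65 pos [ 0.6919 -0.0375  0.2796] F [ 0.9 -0.5  1.1] open -0.0001
row [-0.09 -0.05 -0.03] [-1.44  0.14  3.44] 1
t 2.65 pos [ 0.6919 -0.0375  0.2796] F [ 0.9 -0.5  1.1] open -0.0001
row [-0.09 -0.05 -0.03] [-1.45  0.16  5.24] 1
```

Call:
servo_tool --commands "-0.1 0 0 -0.4 0 0.6 1;-0.1 0 0 -0.8 0.1 1.2 1;-0.1 0 0 -1.2 0.1 1.8 1;-0.1 0 0 -1.4 0.1 2.4 1;-0.1 0 0 -1.4 0.1 3 1;-0.1 0 0 -1.4 0.1 3.4 1;-0.1 0 0 -1.4 0.1 3.4 1"

```text
time: 3.23
tool_pos: [0.5806, -0.0749, 0.1958]
tcp_rot: [-0.318, 0.691, 0.59, -0.271]
ft_force: [0.7, -0.3, -0.7]
opening: 0.0002
```

```bash
python3 - <<'E'
from h import *
import cv2
go(pt(95,.058,.012),RT)
c=env.calibration("wrist");a=env.get_image("wrist");cv2.imwrite("pics/w2.png",a[:,:,::-1])
E
```

```text
t 3.2333 pos [ 0.5806 -0.0749  0.1958] F [ 0.7 -0.3 -0.7] open 0.0002
row [ 0.09 -0.03 -0.02] [-0.08  0.16  1.9 ] 1
```

View pics/w2.png

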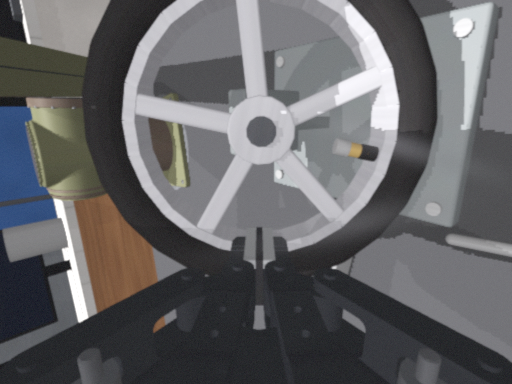

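The shut tips, at about (260,235), sit over the gap between the 61° and 133° spokes. I'll insert them.

Call:
servo_tool --commands "0 0 0 -0.1 0.1 0.4 1;0 0 0 -0.1 0.15 0.8 1;0 0 0 -0.1 0.15 1.2 1;0 0 0 -0.1 0.15 1.6 1;0 0 0 -0.1 0.15 1.9 1;0 0 0 -0.1 0.15 1.9 1"

```text
time: 3.78
tool_pos: [0.5291, -0.0707, 0.1409]
tcp_rot: [-0.318, 0.691, 0.59, -0.271]
ft_force: [-0.2, -0.7, -0.2]
opening: -0.0
```

```bash
python3 - <<'E'
from h import *
o=env.get_obs()
for ph in (95,85,75,65,55,45,35,25): 
    print(ph);go(pt(ph,.058,.012),RT)
E
```

```text
95
t 3.7833 pos [ 0.5291 -0.0707  0.1409] F [-0.2 -0.7 -0.2] open -0.0
row [ 0.11 -0.03 -0.02] [ 0.02 -0.04  0.03] 1
85
t 3.7833 pos [ 0.5291 -0.0707  0.1409] F [-0.2 -0.7 -0.2] open -0.0
row [ 0.11 -0.03 -0.02] [ 0.02 -0.3   0.03] 1
75
t 3.7833 pos [ 0.5291 -0.0707  0.1409] F [-0.2 -0.7 -0.2] open -0.0
row [ 0.11 -0.03 -0.02] [ 0.06 -0.55  0.03] 1
65
t 3.7833 pos [ 0.5291 -0.0707  0.1409] F [-0.2 -0.7 -0.2] open -0.0
row [ 0.11 -0.03 -0.02] [ 0.15 -0.78  0.02] 1
55
t 3.7833 pos [ 0.5291 -0.0707  0.1409] F [-0.2 -0.7 -0.2] open -0.0
row [ 0.11 -0.03 -0.02] [ 0.27 -1.    0.02] 1
45
t 3.7833 pos [ 0.5291 -0.0707  0.1409] F [-0.2 -0.7 -0.2] open -0.0
row [ 0.11 -0.03 -0.02] [ 0.43 -1.2   0.02] 1
35
t 3.7833 pos [ 0.5291 -0.0707  0.1409] F [-0.2 -0.7 -0.2] open -0.0
row [ 0.11 -0.03 -0.02] [ 0.63 -1.36  0.02] 1
25
t 3.7833 pos [ 0.5291 -0.0707  0.1409] F [-0.2 -0.7 -0.2] open -0.0
row [ 0.11 -0.03 -0.02] [ 0.85 -1.49  0.02] 1
```

Call:
servo_tool --commands "0 0 0 0 -0.15 0 1;0 0 0 0.02 -0.3 0 1;0 0 0 0.04 -0.42 0 1;0 0 0 0.06 -0.55 0 1;0 0 0 0.1 -0.67 0 1;0 0 0 0.15 -0.78 0 1;0 0 0 0.2 -0.9 0 1;0 0 0 0.27 -1 0 1;0 0 0 0.35 -1.1 0 1;0 0 0 0.43 -1.2 0 1"

```text
time: 4.62
tool_pos: [0.5006, -0.0493, 0.1765]
tcp_rot: [-0.318, 0.691, 0.589, -0.271]
ft_force: [2.2, -2.5, -2.7]
opening: -0.0001
```

```bash
python3 - <<'E'
from h import *
import cv2
for ph in (35,25,15,5,-5,-15): 
    print(ph);go(pt(ph,.058,.012),RT)
c=env.calibration("wrist");a=env.get_image("wrist");cv2.imwrite("pics/w3.png",a[:,:,::-1])
E
```

```text
35
t 4.6167 pos [ 0.5006 -0.0493  0.1765] F [ 2.2 -2.5 -2.7] open -0.0001
row [ 0.09 -0.04 -0.03] [ 0.21 -0.17  0.  ] 1
25
t 4.6167 pos [ 0.5006 -0.0493  0.1765] F [ 2.2 -2.5 -2.7] open -0.0001
row [ 0.09 -0.04 -0.03] [ 0.43 -0.3   0.  ] 1
15
t 4.6167 pos [ 0.5006 -0.0493  0.1765] F [ 2.2 -2.5 -2.7] open -0.0001
row [ 0.09 -0.04 -0.03] [ 0.67 -0.39  0.  ] 1
5
t 4.6167 pos [ 0.5006 -0.0493  0.1765] F [ 2.2 -2.5 -2.7] open -0.0001
row [ 0.09 -0.04 -0.03] [ 0.91 -0.43  0.  ] 1
-5
t 4.6167 pos [ 0.5006 -0.0493  0.1765] F [ 2.2 -2.5 -2.7] open -0.0001
row [ 0.09 -0.04 -0.03] [ 1.17 -0.43  0.  ] 1
-15
t 4.6167 pos [ 0.5006 -0.0493  0.1765] F [ 2.2 -2.5 -2.7] open -0.0001
row [ 0.09 -0.04 -0.03] [ 1.42 -0.39  0.  ] 1
```

View pics/w3.png

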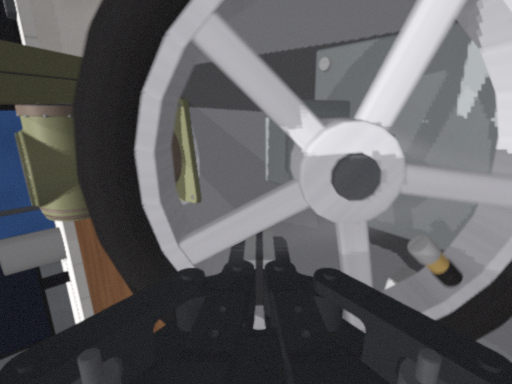

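The push works: the spoke at about (250,215) is being driven and the stem has moved to (437,260), with nothing else touched. I'll carry on along the arc.

Call:
servo_tool --commands "0 0 0 0.13 -0.12 0 1;0 0 0 0.28 -0.22 0 1;0 0 0 0.41 -0.29 0 1;0 0 0 0.55 -0.35 0 1;0 0 0 0.7 -0.39 0 1;0 0 0 0.85 -0.41 0 1;0 0 0 1 -0.42 0 1;0 0 0 1.15 -0.42 0 1;0 0 0 1.3 -0.4 0 1;0 0 0 1.45 -0.36 0 1"

```text
time: 5.5
tool_pos: [0.5001, 0.0091, 0.1881]
tcp_rot: [-0.318, 0.691, 0.589, -0.272]
ft_force: [-1.3, -7.6, 0.4]
opening: -0.0001
```

```bash
python3 - <<'E'
from h import *
import cv2
for ph in (-25,-35,-45): 
    print(ph);go(pt(ph,.058,.012),RT)
c=env.calibration("wrist");a=env.get_image("wrist");cv2.imwrite("pics/w4.png",a[:,:,::-1])
o=env.get_obs()["tool_pos"]-HUB;print("tip phi,r",np.degrees(np.arctan2(o@l,o@up)),np.hypot(o@l,o@up))
import pickle;pickle.dump(c,open("w4.pkl","wb"));print(proj("wrist",HUB+n*.017,c))
E
```

```text
-25
t 5.5 pos [0.5001 0.0091 0.1881] F [-1.3 -7.6  0.4] open -0.0001
row [ 0.07 -0.02 -0.04] [0.21 0.08 0.01] 1
-35
t 5.5 pos [0.5001 0.0091 0.1881] F [-1.3 -7.6  0.4] open -0.0001
row [ 0.07 -0.02 -0.04] [0.43 0.2  0.01] 1
-45
t 5.5 pos [0.5001 0.0091 0.1881] F [-1.3 -7.6  0.4] open -0.0001
row [ 0.07 -0.02 -0.04] [0.63 0.36 0.01] 1
tip phi,r -17.65029961895452 0.05815147993758308
[375.90050922 297.64890501]
```

View pics/w4.png

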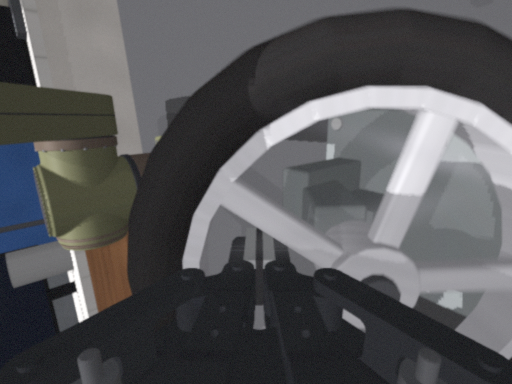

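The nut at about (378,296) matches its predicted place. The pushed spoke's outer end is at about (240,192), and the next spoke's is at (433,125).

```bash
python3 - <<'E'
from h import *
import pickle;c=pickle.load(open("w4.pkl","rb"))
for u,v,k in((240,192,108),(290,222,108),(433,125,180),(415,180,180),(490,276,252)):
    m=onplane("wrist",u,v,HUB+.005*n,n,c)-HUB-.005*n;a=np.degrees(np.arctan2(m@l,m@up));print(round(np.linalg.norm(m),3),round(a,1),"stem",a+k)
E
```

```text
0.08 -37.6 stem 70.41045862307593
0.052 -40.2 stem 67.8460365239684
0.081 -105.1 stem 74.93139611845913
0.057 -107.4 stem 72.57522717217742
0.063 -177.1 stem 74.88409472247031
```

Call:
servo_tool --commands "0 0 0 0.14 0.05 0 1;0 0 0 0.28 0.12 0 1;0 0 0 0.41 0.2 0 1;0 0 0 0.53 0.29 0 1;0 0 0 0.64 0.4 0 1;0 0 0 0.73 0.51 0 1;0 0 0 0.82 0.64 0 1;0 0 0 0.89 0.77 0 1;0 0 0 0.94 0.89 0 1;0 0 0 0.97 0.99 0 1"

```text
time: 6.38
tool_pos: [0.532, 0.0441, 0.1573]
tcp_rot: [-0.319, 0.691, 0.589, -0.272]
ft_force: [-3.0, -2.8, 3.4]
opening: -0.0002
```

```bash
python3 - <<'E'
from h import *
import cv2,pickle
go(pt(-80,.058,.012),RT);go(pt(-86,.058,.012),RT)
c=env.calibration("wrist");a=env.get_image("wrist");cv2.imwrite("pics/w5.png",a[:,:,::-1])
o=env.get_obs()["tool_pos"]-HUB;print("tip phi,r",np.degrees(np.arctan2(o@l,o@up)),np.hypot(o@l,o@up))
pickle.dump(c,open("w5.pkl","wb"));print(proj("wrist",HUB+n*.017,c))
E
```

```text
t 6.3833 pos [0.532  0.0441 0.1573] F [-3.  -2.8  3.4] open -0.0002
row [ 0.07 -0.04 -0.02] [0.04 0.13 0.02] 1
t 6.3833 pos [0.532  0.0441 0.1573] F [-3.  -2.8  3.4] open -0.0002
row [ 0.07 -0.04 -0.02] [0.06 0.28 0.02] 1
tip phi,r -75.97062652982844 0.0574654253937849
[287.87391869 364.40483906]
```

View pics/w5.png

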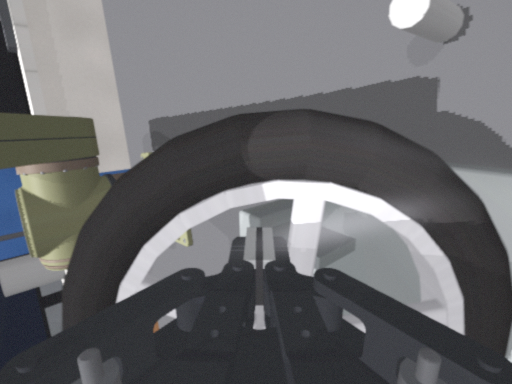

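The pushed spoke's outer end is at about (307,205), with the finger pad edge at (272,240) behind it.

```bash
python3 - <<'E'
from h import *
import pickle;c=pickle.load(open("w5.pkl","rb"))
for u,v,k in((308,205,108),(305,240,108)):
    m=onplane("wrist",u,v,HUB+.005*n,n,c)-HUB-.005*n;a=np.degrees(np.arctan2(m@l,m@up));print(round(np.linalg.norm(m),3),round(a,1),"stem",a+k)
E
```

```text
0.082 -96.1 stem 11.868955584679725
0.064 -97.3 stem 10.743553231536637
```

Call:
servo_tool --commands "0 0 0 0.02 0.08 0 1;0 0 0 0.04 0.16 0 1;0 0 0 0.05 0.22 0 1;0 0 0 0.05 0.26 0 1;0 0 0 0.05 0.26 0 1;0 0 0 0.04 0.1 0 1;0 0 0 0.03 -0.05 0 1;0 0 0 0.03 -0.05 -0.5 1;0 0 0 0.03 -0.05 -1.2 1;0 0 0 0.03 -0.05 -2 1"

```text
time: 7.27
tool_pos: [0.5913, 0.0357, 0.2117]
tcp_rot: [-0.318, 0.691, 0.59, -0.271]
ft_force: [0.5, 0.0, 0.3]
opening: 0.0
```

Call:
servo_tool --commands "0 0 0 -0.3 0 -0.6 1;0 0 0 -0.7 0 -1.2 1;0 0 0 -1.1 0 -1.8 1;0 0 0 -1.4 0 -2.4 1;0 0 0 -1.4 0 -3 1;0 0 0 -1.4 0 -3 1"

```text
time: 7.77
tool_pos: [0.6751, -0.0359, 0.2908]
tcp_rot: [-0.316, 0.693, 0.59, -0.268]
ft_force: [0.3, 0.5, 0.9]
opening: -0.0001
```

```bash
python3 - <<'E'
from h import *
import cv2,pickle
o=env.get_obs();print(o["time"],o["tool_pos"],o["ft_force"])
c=env.calibration("wrist");a=env.get_image("wrist");cv2.imwrite("pics/w6.png",a[:,:,::-1])
pickle.dump(c,open("w6.pkl","wb"));print(proj("wrist",HUB+n*.017,c),proj("wrist",pt(0,.07,0),c))
E
```

```text
7.7667 [ 0.67512559 -0.03593244  0.29082145] [0.33157248 0.54386485 0.93731042]
[271.4410279  170.31603167] [211.79403164 167.84804381]
```

View pics/w6.png

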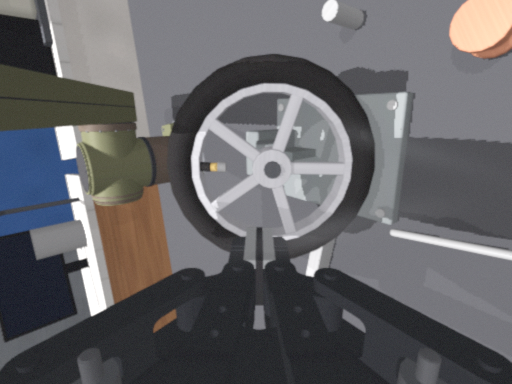

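The stem is now at the image's left, from (224,167) to (203,166). That is close to the predicted top place at (211.8,167.8), and the nut is at (272,169.5).

```bash
python3 - <<'E'
from h import *
import pickle;c=pickle.load(open("w6.pkl","rb"))
o=onplane("wrist",272,169.5,HUB+.017*n,n,c)-HUB-.017*n;print(o@up*1e3,o@l*1e3)
h=HUB+o*0.5
for u,v,k in((213,166.8,0),(211,121,36),(295,100,108),(344,169,180),(217,205,-36),(290,233,-108)):
    m=onplane("wrist",u,v,h,n,c)-h;a=np.degrees(np.arctan2(m@l,m@up));print(round(np.linalg.norm(m),3),round(a,1),"stem",(a+k+180)%360-180)
# second view: top camera stem estimate
Z=[pt(x,.07,0) for x in(-7,0,7)];print([proj("scene",z).round(1) for z in Z])
E
```

```text
-0.6290443349140061 -0.9403161542602969
0.069 -0.7 stem -0.6531637395012524
0.087 -38.1 stem -2.12820401004808
0.081 -109.3 stem -1.2861601810048455
0.088 177.9 stem -2.1401360040654254
0.081 35.5 stem -0.5220872550474951
0.09 106.3 stem -1.741161374018617
[array([231.5, 160.3]), array([228.9, 161.3]), array([226.4, 162.7])]
```

```bash
python3 -c "
from plant import env
print(env.get_obs()['joint_vel'].round(3) if hasattr(env.get_obs()['joint_vel'],'round') else env.get_obs()['joint_vel']);print(env.sign_off())"
```

```text
[ 0.017 -0.007  0.108 -0.    -0.039 -0.001]
the job is handed in; nothing more can be done
None
```

The valve stem is at the top of the wheel and the job is handed in. The hand-in gives no verdict, so this rests on my own measurements.

**What I did:** I put the shut fingertips into a spoke gap without the stem, along the axle. I then pushed one spoke clockwise (facing the wheel) about 168° in four short arcs, backed off, and withdrew to well clear of the wheel. This used 7.8 s of robot time.

**Last checks:**
- **Stem angle:** it measured -0.7° directly, and the five spokes gave -0.5 to -2.1°. That is about 1–3 mm from the top place, against the 8.6 mm limit. The stand's yaw adds about 1–2° of doubt: one of three base edges read -11° where the other two read -8°.
- **Stand:** the hub appeared within about 1 mm of where it was before the push, so the stand did not shift noticeably.
- **Forces:** the largest wrist reading at the end of a move was about 8 N, and at the end it was about 1 N with nothing touched.
- **Not checked:** I did not measure the bystanders again. The tools stayed clear of those in view, and no contact was felt. I also took no second look to confirm the wheel was at rest. I handed in with the arm still settling slightly (joint speeds up to 0.1 rad/s).

I viewed 9 pictures.

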